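# Unlock the inspection slide and push it to its end stop

### The arm

A 7-joint arm with a two-finger parallel gripper is mounted at the origin on a cart in front of the work surface, level with it; the furniture and walls round the work are solid. World frame = base frame: x ahead of the robot, y to its left, z up, the work surface at z = 0. Lengths are in m, angles in degrees, forces in N, time in s.
With the tool pointing down it reaches from about 0.4 to 0.85 m from the base axis. Payload 6.9 kg.
Tool frame: the origin (TCP) lies on the centre line of the jaws, within the pads' length; the fingertips stand 22 mm ahead of it and the grasp point (between the pads) lies 3 mm ahead of it; x points along the fingers, y is the direction in which the jaws open and shut, and the axes are right-handed (so a half turn about x gives the same grasp; the last joint's range is limited). The gripper opens to 85 mm and grips with 20 to 120 N. Pads are 22 mm wide; open, the fingers measure 114 mm over their backs; the gripper's body (76 mm by 85 mm) begins 54 mm behind the grasp point. The pads swing forward as they close: fully open they stand 13 mm farther back than shut.
Start: joints at [-64.773, 29.078, -13.613, 85.955, 7.202, 65.827, -8.869], TCP at [0.205, 0.59, 0.253] pointing down, gripper open.
Joint ranges: [-176.47, 176.47], [-13.61, 117.27], [-81.72, 77.17], [0.22, 143.17], [-87.28, 267.28], [10, 112.55], [-165.47, 165.47]. Speed limits (degrees/s): [136.94, 136.94, 180, 180, 180, 180, 180].

### API

Orientations are given as [roll, pitch, yaw] about the fixed x, y, z axes, in that order (R = Rz(yaw) Ry(pitch) Rx(roll)).
In Python, from rig import status, vision, robot gives the robot as it stands.
- The arm moves only by the tool servo_tool, never from a script. Its argument "plan" is a list of rows, each an object of numbers: "x", "y", "z": the shift along the tool's x, y, z in mm; "wx", "wy", "wz": the turn, a rotation vector about the tool's x, y, z in degrees; "jaw": the finger opening in mm, from 0 to 85.4. A call has 1 to 12 rows; each row shifts and turns the commanded pose from where the row before left it, along the tool's axes as they then stand; what a row does not reach is not made up. A row lasts 1/8 s, in which the tool goes at most 62.5 mm and 10.7 degrees, less where a joint would pass 70% of its speed; a pose out of reach is approached as far as the arm can. A call with a gripper value outside its range is refused whole. The fingers move at their own pace and stop on an object; "force" is the grip in N (left out, the last holds). Time passes only in rows, so rows that do not move let the fingers close. It gives the time, the measured TCP pose, the force and the opening at its end, in the units of the state.
- status.sense(): the state, without advancing time (a new reading comes with each control period).
- vision.snapshot(name): name is "scene" or "side" or "wrist"; returns the picture (384x512x3 uint8, red, green, blue); there is no depth.
- vision.camera_info(name): a dict with "vfov" (degrees; the focal length in pixels is half the picture's height over the tangent of half this angle, whatever the lens; pixels are square), "cx", "cy" (the principal point, pixels), "dist" ([k1, k2, p1, p2, k3] as OpenCV has them; the pictures are not rectified), "cam_to_world" (4x4, takes a point from camera to world coordinates); the wrist camera has in their place "hand_eye" (4x4, takes a point from camera to tool coordinates, whose origin is the TCP and whose axes are the tool frame's). Camera axes: x right, y up, looking along -z (the intrinsics and any distortion apply to the point x, -y, -z); pixel columns grow to the right and rows downward; lengths in m; the calibration is good to about 2 mm. A picture is of the moment at which its call begins: read the wrist's pose just before it. camera_info takes no time and is no camera call.
- robot.sign_off(): hands the job in, once; it reports no verdict.
The state is a dict: "time_s": time; "joint_positions": joint angles; "dq": joint speeds; "joint_efforts": joint torques, N m; "tool_pos": TCP position; "tool_rot": TCP orientation; "contact_force": force on the tool from outside, world axes, zero at the start; "wrist_torque": the same for the moment, N m; "grip_width": finger opening in m.
Only numpy, scipy, OpenCV 4.12 (cv2) and the standard library are available. Lean on these libraries where they do the work, as an engineer would, in place of code of your own. Each camera call takes 0.05 s, during which the arm holds its last target. There are 200 camera calls.

### The job

Press the orange lock button on the little measuring slide and, keeping it held down, push the carriage with the ring gauge gently along its rail until it rests fully against the end stop; then let the button come up so that the carriage is locked there, and move clear. Only press and push with the fingertips: grip and lift nothing, and leave the small things lying round the slide where they are.

Things in the scene. Friction and masses are not known exactly. Their poses are not given: they have to be found in the camera images.
- slide: Linear measuring slide fixed to the desk: a grey base plate 100 (x) x 276 (y) mm with a steel rail along its own y axis and an aluminium end block (top at 34 mm) at each end. Origin: centre of the base's underside; z up. The carriage travels along its +y axis towards the end stop.
- carriage (a joint): Travel of the carriage along the slide's +y axis, m: 0 at the starting end, where it begins, locked; 0.110 fully against the end stop. With the lock button up it cannot leave the starting end (1.5 mm of play); with the button down it slides with about 2.5 N. At the end stop it locks again (1.5 mm of play) when the button comes up.
- lock_button (a joint): Depression of the lock button, m: 0 when up (carriage locked at either end), 0.008 fully down; pressed straight down. The spring takes 5 N to start and 9 N fully down. Pressed 4 mm or more the carriage is free; keep it so all the way. Let go part-way, it rises only to 3 mm and rubs; let go at the end stop, it springs fully up and locks.
- button_top (a point): Centre of the top of the round orange lock button (34 mm across), 46 mm above the desk when up, 10 mm above the low deck. It lies 24 mm behind (slide's -y) the rear face of the raised block.
- step_face (a point): Centre of the upright rear face (facing the slide's -y) of the raised blue block, 48 mm above the desk; the face is 90 mm wide and reaches from 36 to 60 mm above the desk. A fingertip on the button can push the carriage against this face.
- carriage_nose (a point): Front (+y) end of the carriage, 26 mm above the desk; meets end_stop at full travel. The carriage is 120 mm long (y), 90 mm wide: its rear 48 mm is a low deck (top 36 mm above the desk) with the lock button, its front 72 mm a blue raised block (top 60 mm above the desk) with a steel ring gauge, 49 mm across and 15 mm high, fixed on top.
- end_stop (a point): Bumper of the end stop at the slide's +y end, 26 mm above the desk.
- loose_block: Bystander: steel gauge block 9 x 30 x 25 mm, loose on the desk beside the slide. Origin: centre of its underside.
- eraser: Bystander: eraser in a blue sleeve, 20 x 46 x 12 mm, loose on the desk beside the slide. Origin: centre of its underside.
- loose_bush: Bystander: steel bush 22 mm across, 18 mm high, loose on the desk beside the slide. Origin: centre of its underside.
- black_plug: Bystander: black plastic plug 22 mm across, 9 mm high, loose on the desk on the robot's side of the slide. Origin: centre of its underside.

How it is judged (in metres and radians):
On the way, in this order (a step that is already met when the one before it is completed fails the run):
1. the lock button is pressed down while the carriage still stands at its start (value of joint lock_button above 0.0035 m and distance of carriage_nose from where it was at the start of the episode below 0.01 m), for 0.1 s.
2. the carriage is against the end stop with the button still held down (value of joint carriage above 0.107 m and value of joint lock_button above 0.0034 m), for 0.1 s.
At the end, for the whole second after the job is handed in: The carriage rests within 3 mm of its end stop, the lock button is up again (less than 1.5 mm down), and nothing moves (value of joint carriage above 0.107 m and value of joint lock_button below 0.0015 m and velocity of joint carriage between -0.005 and 0.005 m/s); the robot touches nothing.
It fails at once if the lock button is not held down (less than 3.4 mm down) while the carriage is part-way, over 6 mm from its start and over 5 mm short of the end stop (value of joint lock_button below 0.0034 m and distance of carriage_nose from where it was at the start of the episode above 0.006 m and value of joint carriage below 0.105 m).
It fails at once if the carriage or its button is gripped or shoved with more than 40 N (contact force between the fingers and carriage above 40 N).
It fails at once if a bystander is shifted or lifted by more than 15 mm (distance of any of loose_block, eraser, loose_bush, black_plug from where it was at the start of the episode above 0.015 m).
It also fails if it takes over 35 s, if anything falls off the work surface, if the arm or the gripper's body presses on something with over 40 N, if the wrist force passes 120 N, or if a joint passes its speed limit or range.

## Working session

There is one attempt and no reset: what is moved stays moved. The work goes in short steps, Python scripts to look and compute and a tool call to move; the robot and the scene stay as the last step left them, time stands still between calls to the robot, and variables do not carry over. Pictures are saved under pics/ and viewed, about 8 in all and at most 12, crops included, and the job is handed in when it is done.

Besides the shell and the picture viewer there is one more tool, called as a command line: name --argument value ..., lists and objects as JSON in quotes. servo_tool: Moves the arm, as the interface text tells. Its arguments: {"type":"object","properties":{"plan":{"type":"array"},"force":{"type":"number"}},"required":["plan"]}

```bash
mkdir -p pics; python3 - <<'E'
from rig import status, vision
import cv2
s=status.sense();print(s)
for n in("scene","side","wrist"):
    print(n,vision.camera_info(n))
    cv2.imwrite(f"pics/{n}0.png",vision.snapshot(n)[:,:,::-1])
a=cv2.imread("pics/scene0.png");b=cv2.imread("pics/side0.png")
cv2.imwrite("pics/both.png",cv2.resize(cv2.hconcat([a,b]),(800,300)))
E
```

```text
{'time_s': 0.0, 'joint_positions': array([-64.773324  ,  29.1270507 , -13.6076851 ,  86.00870979,
         7.20166657,  65.82753525,  -8.86867601]), 'dq': array([ 0.00609493,  0.00968434, -0.03383706, -0.02335365,  0.00223916,
        0.07895177,  0.07906489]), 'joint_efforts': array([-1.43945354e-04, -6.20593786e+01, -2.18652159e+00, -2.49644101e+01,
        1.28568974e-02,  1.21424982e-02,  1.14488003e-05]), 'tool_pos': array([0.20528702, 0.58982886, 0.25241235]), 'tool_rot': array([ -88.7936255 ,   89.89541421, -107.97534429]), 'contact_force': array([ 0.84315615,  0.38949527, -0.16642972]), 'wrist_torque': array([ 0.05796046, -0.02744315, -0.05031142]), 'grip_width': 0.085392581073504}
scene {'vfov': 48.88046307613279, 'cx': 257.39980503463545, 'cy': 189.1247056664199, 'dist': array([-0.04104802,  0.        ,  0.        ,  0.        ,  0.        ]), 'cam_to_world': array([[ 0.43651884,  0.68013618, -0.58895337,  0.05203102],
       [-0.89959002,  0.31994812, -0.2972726 , -0.20910459],
       [-0.01375133,  0.65958167,  0.7515071 ,  0.69083189],
       [ 0.        ,  0.        ,  
[... 274 characters left out ...]
     [-0.0022354 , -0.64583537,  0.76347343,  0.70369464],
       [-0.02201142,  0.76332214,  0.64564294,  0.61521049],
       [ 0.        ,  0.        ,  0.        ,  1.        ]])}
wrist {'vfov': 63.192268328243536, 'cx': 252.81410112863378, 'cy': 194.60305956563587, 'dist': array([0.02732202, 0.        , 0.        , 0.        , 0.        ]), 'hand_eye': array([[ 2.88992040e-04,  3.02316464e-01, -9.53207570e-01,
        -1.20880908e-01],
       [ 9.99999821e-01, -5.87016535e-04,  1.17002034e-04,
        -2.16954442e-04],
       [-5.24176963e-04, -9.53207433e-01, -3.02316579e-01,
        -7.72822568e-02],
       [ 0.00000000e+00,  0.00000000e+00,  0.00000000e+00,
         1.00000000e+00]])}
```

View pics/scene0.png

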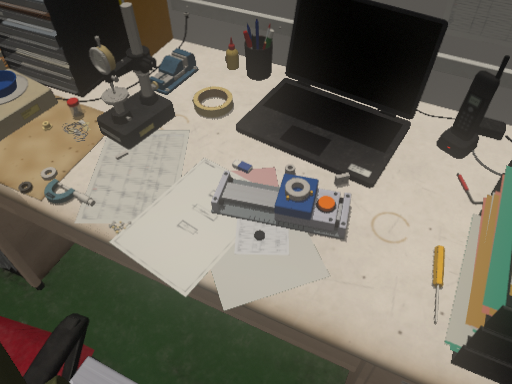

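View pics/side0.png

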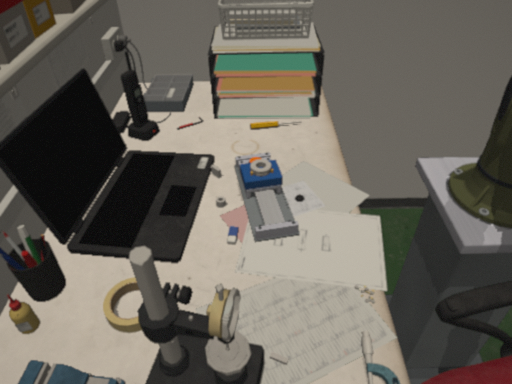

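The scene view shows the slide spanning about (213,200) to (350,215), with the orange button near (326,203) and the blue block near (297,195). The end stop is on the left, in +y world. I'll zoom in for exact pixels.

```bash
cat > h.py <<'E'
import numpy as np, cv2
from rig import status, vision
def K(c):
    f=192/np.tan(np.radians(c["vfov"]/2)); return np.array([[f,0,c["cx"]],[0,f,c["cy"]],[0,0,1.]])
def ray(n,uv):
    c=vision.camera_info(n);p=cv2.undistortPoints(np.array([[uv]],float),K(c),c["dist"])[0,0]
    T=c["cam_to_world"];return T[:3,3],T[:3,:3]@np.array([p[0],-p[1],-1])
def onz(n,uv,z):
    o,d=ray(n,uv);return (o+d*(z-o[2])/d[2])
def proj(n,P,T=None):
    c=vision.camera_info(n);T=c["cam_to_world"] if T is None else T
    q=(np.atleast_2d(P)-T[:3,3])@T[:3,:3];q=q*[1,-1,-1]
    return cv2.projectPoints(q,np.zeros(3),np.zeros(3),K(c),c["dist"])[0][:,0]
def orange(n,im):
    h=cv2.cvtColor(im,cv2.COLOR_RGB2HSV);m=cv2.inRange(h,(3,190,120),(16,255,255))
    k,l,s,ce=cv2.connectedComponentsWithStats(m);return [(s[i],ce[i]) for i in range(1,k) if s[i][4]>20]
E
python3 - <<'E'
from h import *
a=cv2.imread("pics/scene0.png");b=cv2.imread("pics/side0.png")
cv2.imwrite("pics/c1.png",cv2.resize(a[155:255,200:360],(800,500),interpolation=cv2.INTER_CUBIC))
cv2.imwrite("pics/c2.png",cv2.resize(b[145:245,200:330],(780,600),interpolation=cv2.INTER_CUBIC))
for n,i in(("scene",a),("side",b)):
    for s,c in orange(n,i[:,:,::-1].copy()): print(n,s,c,onz(n,c,.046))
E
```

```text
scene [319 197  16  11 140] [326.05714286 202.09285714] [ 0.58444321 -0.09157005  0.046     ]
```

View pics/c1.png

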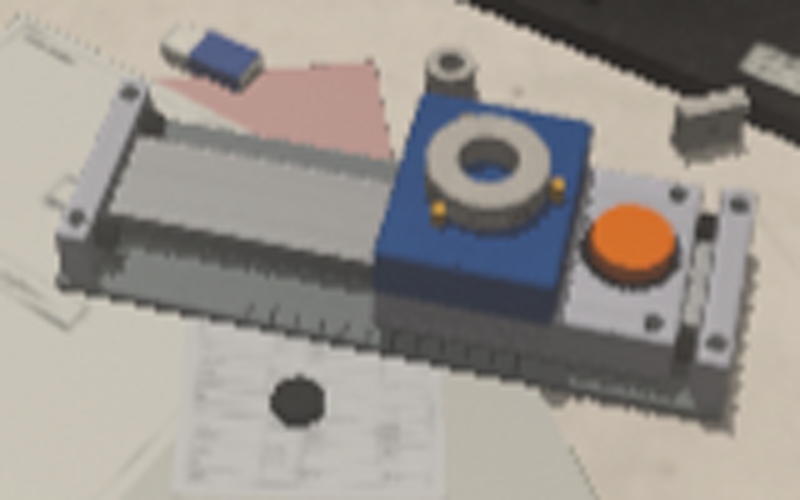

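View pics/c2.png

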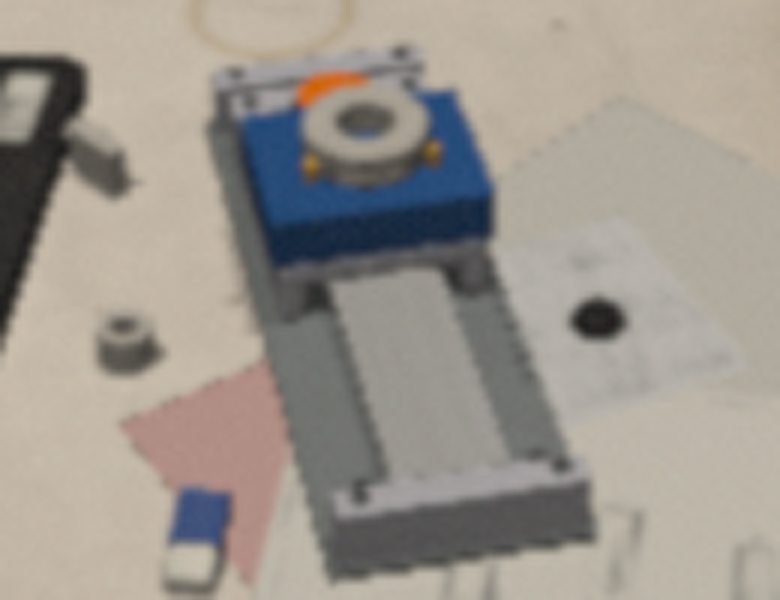

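The crops show:
- **Slide:** all four end-block screws are visible in both views, along with the block's corners and the orange button at crop-1 (631,238).
- **Loose things:** the bush, gauge block and eraser lie on the far side. The plug is on the near side.

Next I'll fit the slide pose.

```bash
python3 - <<'E'
from h import *
from scipy.optimize import least_squares
sc=lambda *p:np.array(p,float)/5+[200,155]-.4
sd=lambda *p:np.array(p,float)/6+[200,145]-.4
# order: +y/left(-? far from robot = local +x), ...
A=sc((130,92),(77,217),(739,204),(716,342),(425,93),(592,122),(380,258),(555,290),(631,238))
B=sd((361,494),(563,463),(236,74),(403,52),(242,120),(455,92),(275,228+0),(492,187))
def loc(w,e,yf):
    s=[(w,e,.034),(-w,e,.034),(w,-e,.034),(-w,-e,.034)]
    a=s+[(.045,yf+.072,.06),(.045,yf,.06),(-.045,yf+.072,.06),(-.045,yf,.06),(0,yf-.024,.046)]
    b=s+[(.045,yf,.06),(-.045,yf,.06),(.045,yf+.072,.06),(-.045,yf+.072,.06)]
    return np.array(a),np.array(b)
def W(P,x,y,t): 
    c,s=np.cos(t),np.sin(t);return np.c_[x+c*P[:,0]-s*P[:,1],y+s*P[:,0]+c*P[:,1],P[:,2]]
def r(p):
    a,b=loc(*p[3:]);return np.r_[(proj("scene",W(a,*p[:3]))-A).ravel(),(proj("side",W(b,*p[:3]))-B).ravel()]
f=least_squares(r,[.57,-.02,0.1,.035,.13,-.05],loss="soft_l1")
p=f.x;print(p,np.degrees(p[2]));print(np.round(r(p).reshape(-1,2),1).tolist())
a,b=loc(*p[3:]);print("button",W(a,*p[:3])[8])
for u in((450,75),(715,150),(235,85),(298,420)): print(onz("scene",sc(u)[0],0))
E
```

```text
[ 0.56793624 -0.00241646  0.19461175  0.03621436  0.12964965 -0.06670324] 11.150431892775055
[[0.1, 0.3], [-0.0, 0.5], [-0.2, 0.3], [-0.1, 0.5], [-0.8, -0.9], [0.5, -0.5], [-1.9, -1.0], [0.2, -0.2], [0.4, -0.5], [0.1, 0.2], [0.1, 0.1], [0.2, -0.2], [-0.2, -0.1], [-0.5, -1.5], [0.3, -1.7], [-0.7, -1.3], [1.6, 0.2]]
button [ 0.58547694 -0.09140748  0.046     ]
[0.67743582 0.02384073 0.        ]
[ 0.68482146 -0.09910234  0.        ]
[0.63044311 0.10925066 0.        ]
[0.47803906 0.00422243 0.        ]
```

```bash
cat >> h.py <<'E'
from scipy.spatial.transform import Rotation as R
TH=np.radians(11.15);SX=np.array([np.cos(TH),np.sin(TH),0]);SY=np.array([-np.sin(TH),np.cos(TH),0])
BT=np.array([.5855,-.0914,.046])
def pose():
    s=status.sense();return s,s["tool_pos"],R.from_euler("xyz",s["tool_rot"],degrees=True).as_matrix()
E
python3 - <<'E'
from h import *
s,p,M=pose();print(M.round(3))
for u in((137,118),(105,125),(165,100),(212,100),(70,190)):print(u,onz("scene",u,0))
print("column top",onz("scene",(125,5),.25))
o1,d1=ray("scene",(127,5));o2,d2=ray("side",(145,255));t=np.linalg.lstsq(np.c_[d1,-d2],o2-o1,rcond=None)[0];print(o1+d1*t[0],o2+d2*t[1])
# desired: tool x down, tool z or y along +-SY
for nm,y in(("y=+SY",SY),("y=-SY",-SY),("y=SX",SX),("y=-SX",-SX)):
    x=np.array([0,0,-1.]);D=np.c_[x,y,np.cross(x,y)];print(nm,np.degrees(R.from_matrix(M.T@D).as_rotvec()).round(1))
print("to above button, tool axes mm",(M.T@(BT+[0,0,.2]-p)*1000).round())
E
```

```text
[[-0.     0.329  0.944]
 [-0.001  0.944 -0.329]
 [-1.    -0.001  0.   ]]
(137, 118) [0.68093712 0.45229476 0.        ]
(105, 125) [0.62370238 0.51058956 0.        ]
(165, 100) [0.77501815 0.42921605 0.        ]
(212, 100) [0.82793931 0.31343437 0.        ]
(70, 190) [0.41496152 0.43751674 0.        ]
column top [0.77735064 0.49039037 0.25      ]
[0.7104662  0.4203211  0.29166103] [0.70613529 0.42256899 0.28806171]
y=+SY [-30.3  -0.    0.1]
y=-SY [1.497e+02 1.000e-01 0.000e+00]
y=SX [59.7  0.   0.1]
y=-SX [-1.203e+02 -1.000e-01  0.000e+00]
to above button, tool axes mm [   7. -519.  583.]
```

servo_tool --plan '[{"y": -26, "z": 29, "jaw": 0}, {"y": -26, "z": 29}, {"y": -26, "z": 29}, {"y": -26, "z": 29}, {"y": -26, "z": 29}, {"y": -26, "z": 29}, {"y": -26, "z": 29}, {"y": -26, "z": 29}, {"y": -26, "z": 29}, {"y": -26, "z": 29}]' --force 40

```text
schema error: expected keys x, y, z, wx, wy, wz, jaw
```

servo_tool --plan '[{"y": -26, "z": 29}, {"y": -26, "z": 29}, {"y": -26, "z": 29}, {"y": -26, "z": 29}, {"y": -26, "z": 29}, {"y": -26, "z": 29}, {"y": -26, "z": 29}, {"y": -26, "z": 29}, {"y": -26, "z": 29}, {"y": -26, "z": 29}]'

```text
schema error: expected keys x, y, z, wx, wy, wz, jaw
```

servo_tool --plan '[{"wx": 7.5}, {"wx": 7.5}, {"wx": 7.5}, {"wx": 7.5}, {"wx": 7.5}, {"wx": 7.5}, {"wx": 7.5}, {"wx": 7.5}, {}]'

```text
schema error: expected keys x, y, z, wx, wy, wz, jaw
```

```bash
cat > w.py <<'E'
from h import *
import sys
s,p,M=pose();x=np.array([0,0,-1.]);D=np.c_[x,SX,np.cross(x,SX)]
print(s["time_s"],p,s["tool_rot"],s["contact_force"],s["grip_width"])
print("rot err",np.degrees(R.from_matrix(M.T@D).as_rotvec()).round(2))
tgt=BT+.006*SY+[0,0,.05]
print("to TCP above spot (6 mm ahead of centre, tips 28 above) mm",(M.T@(tgt-p)*1000).round(1))
n=sys.argv[1] if len(sys.argv)>1 else "wrist"
im=vision.snapshot(n);cv2.imwrite("pics/"+sys.argv[2]+".png",im[:,:,::-1])
if n=="wrist":
    T=np.eye(4);T[:3,:3]=M;T[:3,3]=p;T=T@vision.camera_info("wrist")["hand_eye"]
    print("pred",proj("wrist",BT,T),[(a.tolist(),b) for a,b in orange(n,im)])
    for a,b in orange(n,im):
        if a[4]>200:
            q=cv2.undistortPoints(b.reshape(1,1,2),K(vision.camera_info(n)),vision.camera_info(n)["dist"])[0,0]
            d=T[:3,:3]@np.array([q[0],-q[1],-1]);P=T[:3,3]+d*(.046-T[2,3])/d[2];print("button",P,(P-BT)@SX,(P-BT)@SY)
E
python3 w.py wrist w1
```

```text
0.15 [0.20531249 0.58994999 0.25262769] [ -88.94881668   89.92207547 -108.13295083] [ 0.42830764  0.90632288 -0.3437625 ] 0.08542797017267599
rot err [5.967e+01 4.000e-02 7.000e-02]
to TCP above spot (6 mm ahead of centre, tips 28 above) mm [ 157.3 -513.2  579.9]
pred [[-80.89454674 535.70615555]] []
```

View pics/w1.png

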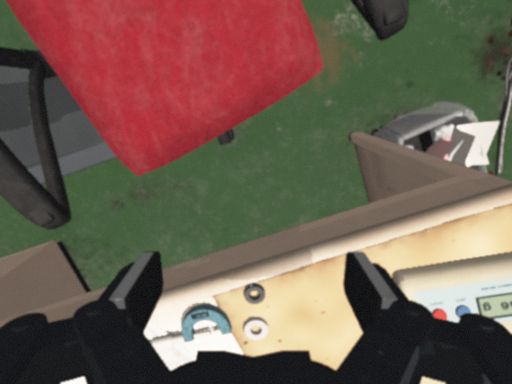

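The move calls were refused because every row needs all seven keys. The arm is still at its start, and the wrist picture only shows the floor and desk edge. I'll resend with full rows.

servo_tool --plan '[{"x": 0, "y": -26, "z": 29, "wx": 0, "wy": 0, "wz": 0, "jaw": 0}, {"x": 0, "y": -26, "z": 29, "wx": 0, "wy": 0, "wz": 0, "jaw": 0}, {"x": 0, "y": -26, "z": 29, "wx": 0, "wy": 0, "wz": 0, "jaw": 0}, {"x": 0, "y": -26, "z": 29, "wx": 0, "wy": 0, "wz": 0, "jaw": 0}, {"x": 0, "y": -26, "z": 29, "wx": 0, "wy": 0, "wz": 0, "jaw": 0}, {"x": 0, "y": -26, "z": 29, "wx": 0, "wy": 0, "wz": 0, "jaw": 0}, {"x": 0, "y": -26, "z": 29, "wx": 0, "wy": 0, "wz": 0, "jaw": 0}, {"x": 0, "y": -26, "z": 29, "wx": 0, "wy": 0, "wz": 0, "jaw": 0}, {"x": 0, "y": -26, "z": 29, "wx": 0, "wy": 0, "wz": 0, "jaw": 0}, {"x": 0, "y": -26, "z": 29, "wx": 0, "wy": 0, "wz": 0, "jaw": 0}]' --force 40

```text
time_s: 1.45
tool_pos: [0.3943, 0.2482, 0.2533]
tool_rot: [35.9, 90.0, 16.8]
contact_force: [-0.1, 1.1, -0.0]
grip_width: -0.0
```

servo_tool --plan '[{"x": 0, "y": -26, "z": 29, "wx": 5, "wy": 0, "wz": 0, "jaw": 0}, {"x": 0, "y": -26, "z": 29, "wx": -5, "wy": 0, "wz": 0, "jaw": 0}, {"x": 0, "y": -26, "z": 29, "wx": 0, "wy": 0, "wz": 0, "jaw": 0}, {"x": 0, "y": -26, "z": 29, "wx": 0, "wy": 0, "wz": 0, "jaw": 0}, {"x": 0, "y": -26, "z": 29, "wx": 0, "wy": 0, "wz": 0, "jaw": 0}, {"x": 0, "y": -26, "z": 29, "wx": 0, "wy": 0, "wz": 0, "jaw": 0}, {"x": 0, "y": -26, "z": 29, "wx": 0, "wy": 0, "wz": 0, "jaw": 0}, {"x": 0, "y": -26, "z": 29, "wx": 0, "wy": 0, "wz": 0, "jaw": 0}, {"x": 0, "y": -26, "z": 29, "wx": 0, "wy": 0, "wz": 0, "jaw": 0}, {"x": 0, "y": -20, "z": 21, "wx": 0, "wy": 0, "wz": 0, "jaw": 0}]'

```text
time_s: 2.7
tool_pos: [0.5742, -0.0864, 0.253]
tool_rot: [-107.9, 90.0, -127.2]
contact_force: [0.4, 0.4, -0.2]
grip_width: 0.0002
```

servo_tool --plan '[{"x": 0, "y": 0, "z": 0, "wx": 7.5, "wy": 0, "wz": 0, "jaw": 0}, {"x": 0, "y": 0, "z": 0, "wx": 7.5, "wy": 0, "wz": 0, "jaw": 0}, {"x": 0, "y": 0, "z": 0, "wx": 7.5, "wy": 0, "wz": 0, "jaw": 0}, {"x": 0, "y": 0, "z": 0, "wx": 7.5, "wy": 0, "wz": 0, "jaw": 0}, {"x": 0, "y": 0, "z": 0, "wx": 7.5, "wy": 0, "wz": 0, "jaw": 0}, {"x": 0, "y": 0, "z": 0, "wx": 7.5, "wy": 0, "wz": 0, "jaw": 0}, {"x": 0, "y": 0, "z": 0, "wx": 7.5, "wy": 0, "wz": 0, "jaw": 0}, {"x": 0, "y": 0, "z": 0, "wx": 7.5, "wy": 0, "wz": 0, "jaw": 0}, {"x": 0, "y": 0, "z": 0, "wx": 0, "wy": 0, "wz": 0, "jaw": 0}]'

```text
time_s: 3.82
tool_pos: [0.5736, -0.0845, 0.2531]
tool_rot: [-79.7, 90.0, -158.8]
contact_force: [0.5, 0.2, -0.4]
grip_width: -0.0002
```

```bash
python3 w.py wrist w2
```

```text
3.825 [ 0.57358204 -0.08445835  0.25310072] [ -79.70346186   89.96994042 -158.82218863] [ 0.52291435  0.21346533 -0.40628864] -0.00022271024842066963
rot err [-0.27  0.01  0.03]
to TCP above spot (6 mm ahead of centre, tips 28 above) mm [157.1  10.4   3.1]
pred [[262.54763257 178.84597151]] [([250, 164, 30, 29, 686], array([264.24052478, 178.39067055]))]
button [ 0.58720116 -0.09055263  0.046     ] 0.0018329153101912105 0.0005024056400691559
```

View pics/w2.png

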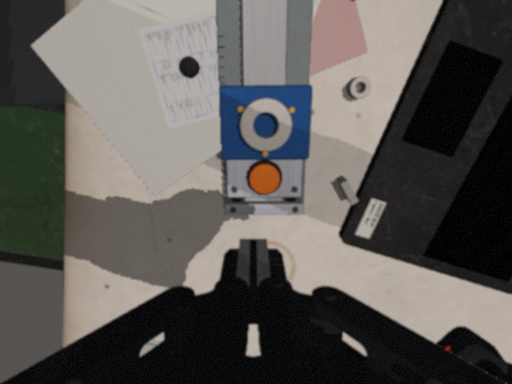

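The wrist picture shows the button at (264,178), within 2 mm of the fit, and the slide is aligned with the image's vertical. The fingers are shut. I'll go down above the button.

servo_tool --plan '[{"x": 25, "y": 11, "z": 3, "wx": 0, "wy": 0, "wz": 0, "jaw": 0}, {"x": 25, "y": 0, "z": 0, "wx": 0, "wy": 0, "wz": 0, "jaw": 0}, {"x": 25, "y": 0, "z": 0, "wx": 0, "wy": 0, "wz": 0, "jaw": 0}, {"x": 25, "y": 0, "z": 0, "wx": 0, "wy": 0, "wz": 0, "jaw": 0}, {"x": 25, "y": 0, "z": 0, "wx": 0, "wy": 0, "wz": 0, "jaw": 0}, {"x": 20, "y": 0, "z": 0, "wx": 0, "wy": 0, "wz": 0, "jaw": 0}, {"x": 15, "y": 0, "z": 0, "wx": 0, "wy": 0, "wz": 0, "jaw": 0}, {"x": 10, "y": 0, "z": 0, "wx": 0, "wy": 0, "wz": 0, "jaw": 0}, {"x": 7, "y": 0, "z": 0, "wx": 0, "wy": 0, "wz": 0, "jaw": 0}, {"x": 0, "y": 0, "z": 0, "wx": 0, "wy": 0, "wz": 0, "jaw": 0}, {"x": 0, "y": 0, "z": 0, "wx": 0, "wy": 0, "wz": 0, "jaw": 0}]'

```text
time_s: 5.25
tool_pos: [0.5854, -0.0856, 0.0768]
tool_rot: [70.4, 90.0, -8.7]
contact_force: [0.4, -0.1, -1.5]
grip_width: 0.0
```

```bash
python3 w.py wrist w3
```

```text
5.25 [ 0.58539837 -0.08557987  0.0767871 ] [70.42396034 89.95029852 -8.74886471] [ 0.39858631 -0.12125078 -1.46422622] 1.3697531726644971e-05
rot err [-0.32  0.02 -0.05]
to TCP above spot (6 mm ahead of centre, tips 28 above) mm [-19.2  -1.   -0.3]
pred [[250.94016177 255.55902895]] [([242, 228, 39, 17, 297], array([263.25925926, 234.1952862 ]))]
button [ 0.58955981 -0.07772364  0.046     ] 0.006627886705343312 0.012633132439206676
```

View pics/w3.png

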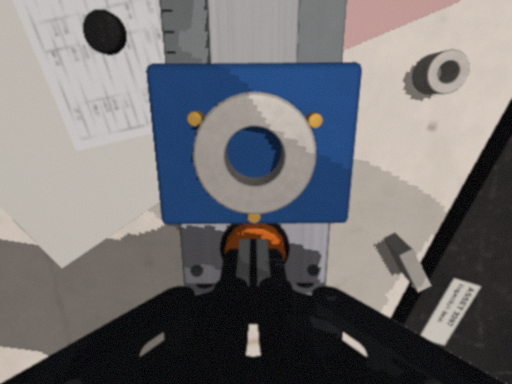

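The fingers are centred over the button at about (254,240), with the tips about 9 mm above it and no contact. I'll press now.

servo_tool --plan '[{"x": 4, "y": 0, "z": 0, "wx": 0, "wy": 0, "wz": 0, "jaw": 0}, {"x": 3, "y": 0, "z": 0, "wx": 0, "wy": 0, "wz": 0, "jaw": 0}, {"x": 2, "y": 0, "z": 0, "wx": 0, "wy": 0, "wz": 0, "jaw": 0}, {"x": 2, "y": 0, "z": 0, "wx": 0, "wy": 0, "wz": 0, "jaw": 0}, {"x": 2, "y": 0, "z": 0, "wx": 0, "wy": 0, "wz": 0, "jaw": 0}, {"x": 0, "y": 0, "z": 0, "wx": 0, "wy": 0, "wz": 0, "jaw": 0}, {"x": 0, "y": 0, "z": 0, "wx": 0, "wy": 0, "wz": 0, "jaw": 0}]'

```text
time_s: 6.18
tool_pos: [0.585, -0.0855, 0.0638]
tool_rot: [137.7, 90.0, 58.5]
contact_force: [-2.3, 0.5, 6.7]
grip_width: -0.0002
```

servo_tool --plan '[{"x": 1.5, "y": 0, "z": 0, "wx": 0, "wy": 0, "wz": 0, "jaw": 0}, {"x": 1, "y": 0, "z": 0, "wx": 0, "wy": 0, "wz": 0, "jaw": 0}, {"x": 0, "y": 0, "z": 0, "wx": 0, "wy": 0, "wz": 0, "jaw": 0}, {"x": 0, "y": 0, "z": 0, "wx": 0, "wy": 0, "wz": 0, "jaw": 0}]'

```text
time_s: 6.68
tool_pos: [0.585, -0.0855, 0.0614]
tool_rot: [129.7, 90.0, 50.5]
contact_force: [-2.5, 1.8, 7.7]
grip_width: 0.0001
```

The button is about 6.6 mm down at about 8 N, and the carriage is free. I'll push along slide +y (tool -z), slowly at first.

servo_tool --plan '[{"x": 0, "y": 0, "z": -1, "wx": 0, "wy": 0, "wz": 0, "jaw": 0}, {"x": 0, "y": 0, "z": -2, "wx": 0, "wy": 0, "wz": 0, "jaw": 0}, {"x": 0, "y": 0, "z": -2, "wx": 0, "wy": 0, "wz": 0, "jaw": 0}, {"x": 0, "y": 0, "z": -2, "wx": 0, "wy": 0, "wz": 0, "jaw": 0}, {"x": 0, "y": 0, "z": -2, "wx": 0, "wy": 0, "wz": 0, "jaw": 0}, {"x": 0, "y": 0, "z": -2, "wx": 0, "wy": 0, "wz": 0, "jaw": 0}, {"x": 0, "y": 0, "z": -2, "wx": 0, "wy": 0, "wz": 0, "jaw": 0}, {"x": 0, "y": 0, "z": 0, "wx": 0, "wy": 0, "wz": 0, "jaw": 0}]'

```text
time_s: 7.68
tool_pos: [0.5827, -0.074, 0.0616]
tool_rot: [22.6, 89.9, -56.7]
contact_force: [-2.4, -2.6, 8.5]
grip_width: 0.0002
```

```bash
python3 w.py scene s1; python3 -c "
import cv2;a=cv2.imread('pics/s1.png');cv2.imwrite('pics/s1c.png',cv2.resize(a[135:255,200:360],(800,600),interpolation=cv2.INTER_CUBIC))"
```

```text
7.675 [ 0.58270665 -0.07396996  0.06156586] [ 22.57160846  89.90981556 -56.66481637] [-2.38063722 -2.56390321  8.52276609] 0.00017456635722078507
rot err [-0.39  0.08 -0.03]
to TCP above spot (6 mm ahead of centre, tips 28 above) mm [-34.4  -0.5  11.7]
```

View pics/s1c.png

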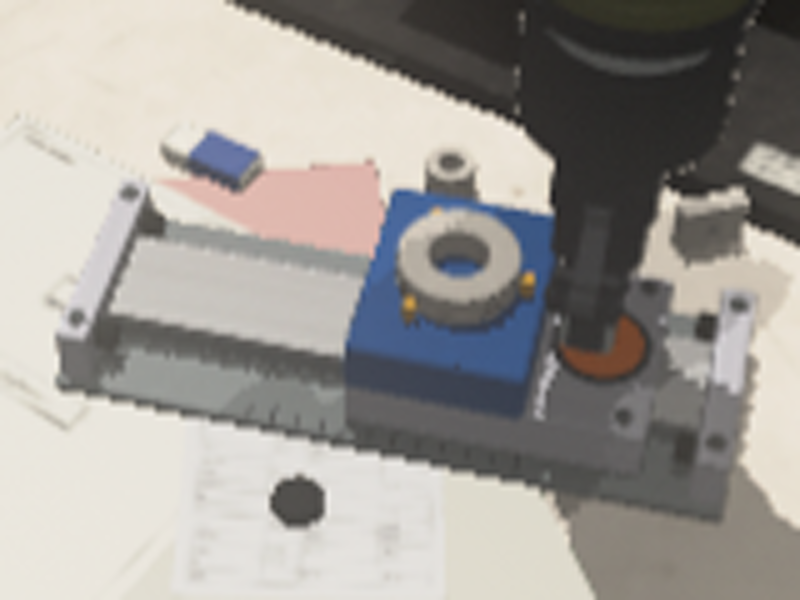

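The carriage has followed by about 12 mm with the button held, and the bystanders haven't moved. I'll continue.

servo_tool --plan '[{"x": 0.3, "y": 0, "z": -2, "wx": 0, "wy": 0, "wz": 0, "jaw": 0}, {"x": 0, "y": 0, "z": -4, "wx": 0, "wy": 0, "wz": 0, "jaw": 0}, {"x": 0, "y": 0, "z": -5, "wx": 0, "wy": 0, "wz": 0, "jaw": 0}, {"x": 0, "y": 0, "z": -5, "wx": 0, "wy": 0, "wz": 0, "jaw": 0}, {"x": 0, "y": 0, "z": -5, "wx": 0, "wy": 0, "wz": 0, "jaw": 0}, {"x": 0, "y": 0, "z": -5, "wx": 0, "wy": 0, "wz": 0, "jaw": 0}, {"x": 0, "y": 0, "z": -5, "wx": 0, "wy": 0, "wz": 0, "jaw": 0}, {"x": 0, "y": 0, "z": -4, "wx": 0, "wy": 0, "wz": 0, "jaw": 0}, {"x": 0, "y": 0, "z": -3, "wx": 0, "wy": 0, "wz": 0, "jaw": 0}, {"x": 0, "y": 0, "z": -2, "wx": 0, "wy": 0, "wz": 0, "jaw": 0}, {"x": 0, "y": 0, "z": 0, "wx": 0, "wy": 0, "wz": 0, "jaw": 0}]'

```text
time_s: 9.1
tool_pos: [0.5749, -0.0345, 0.0612]
tool_rot: [1.3, 89.9, -78.0]
contact_force: [-2.4, -1.9, 8.6]
grip_width: -0.0
```

servo_tool --plan '[{"x": 0, "y": 0, "z": -2, "wx": 0, "wy": 0, "wz": 0, "jaw": 0}, {"x": 0, "y": 0, "z": -4, "wx": 0, "wy": 0, "wz": 0, "jaw": 0}, {"x": 0, "y": 0, "z": -5, "wx": 0, "wy": 0, "wz": 0, "jaw": 0}, {"x": 0, "y": 0, "z": -5, "wx": 0, "wy": 0, "wz": 0, "jaw": 0}, {"x": 0, "y": 0, "z": -5, "wx": 0, "wy": 0, "wz": 0, "jaw": 0}, {"x": 0, "y": 0, "z": -5, "wx": 0, "wy": 0, "wz": 0, "jaw": 0}, {"x": 0, "y": 0, "z": -5, "wx": 0, "wy": 0, "wz": 0, "jaw": 0}, {"x": 0, "y": 0, "z": -4, "wx": 0, "wy": 0, "wz": 0, "jaw": 0}, {"x": 0, "y": 0, "z": -3, "wx": 0, "wy": 0, "wz": 0, "jaw": 0}, {"x": 0, "y": 0, "z": -2, "wx": 0, "wy": 0, "wz": 0, "jaw": 0}, {"x": 0, "y": 0, "z": 0, "wx": 0, "wy": 0, "wz": 0, "jaw": 0}]'

```text
time_s: 10.48
tool_pos: [0.5671, 0.0048, 0.061]
tool_rot: [-38.2, 89.9, -117.4]
contact_force: [-3.4, -2.2, 7.6]
grip_width: 0.0001
```

```bash
python3 w.py scene s2; python3 -c "
import cv2;a=cv2.imread('pics/s2.png');cv2.imwrite('pics/s2c.png',cv2.resize(a[135:255,200:360],(800,600),interpolation=cv2.INTER_CUBIC))"
```

```text
10.475 [0.56713651 0.0048378  0.06101982] [ -38.15145759   89.94060008 -117.37780568] [-3.43442988 -2.18732201  7.55173772] 5.184692750927119e-05
rot err [-0.38  0.05  0.04]
to TCP above spot (6 mm ahead of centre, tips 28 above) mm [-34.9  -0.   92. ]
```

View pics/s2c.png

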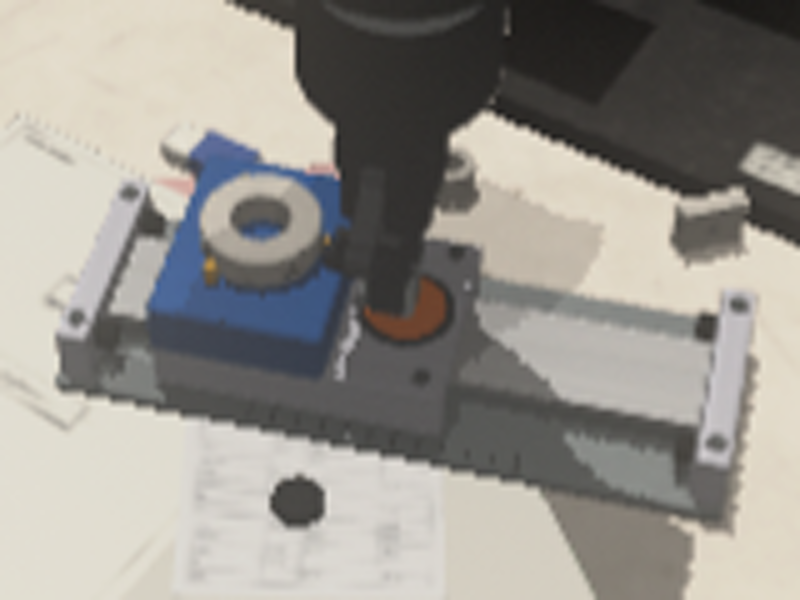

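The carriage is at about 92 mm and following without slip. About 18 mm of travel remains, so I'll go slowly.

servo_tool --plan '[{"x": 0, "y": 0, "z": -2, "wx": 0, "wy": 0, "wz": 0, "jaw": 0}, {"x": 0, "y": 0, "z": -3, "wx": 0, "wy": 0, "wz": 0, "jaw": 0}, {"x": 0, "y": 0, "z": -3, "wx": 0, "wy": 0, "wz": 0, "jaw": 0}, {"x": 0, "y": 0, "z": -3, "wx": 0, "wy": 0, "wz": 0, "jaw": 0}, {"x": 0, "y": 0, "z": -2, "wx": 0, "wy": 0, "wz": 0, "jaw": 0}, {"x": 0, "y": 0, "z": -1, "wx": 0, "wy": 0, "wz": 0, "jaw": 0}, {"x": 0, "y": 0, "z": -1, "wx": 0, "wy": 0, "wz": 0, "jaw": 0}, {"x": 0, "y": 0, "z": 0, "wx": 0, "wy": 0, "wz": 0, "jaw": 0}]'

```text
time_s: 11.52
tool_pos: [0.5643, 0.0193, 0.061]
tool_rot: [-38.1, 89.9, -117.3]
contact_force: [-2.9, -2.7, 8.6]
grip_width: -0.0001
```

servo_tool --plan '[{"x": 0, "y": 0, "z": -1, "wx": 0, "wy": 0, "wz": 0, "jaw": 0}, {"x": 0, "y": 0, "z": -1, "wx": 0, "wy": 0, "wz": 0, "jaw": 0}, {"x": 0, "y": 0, "z": -1, "wx": 0, "wy": 0, "wz": 0, "jaw": 0}, {"x": 0, "y": 0, "z": -0.5, "wx": 0, "wy": 0, "wz": 0, "jaw": 0}, {"x": 0, "y": 0, "z": 0, "wx": 0, "wy": 0, "wz": 0, "jaw": 0}]'

```text
time_s: 12.15
tool_pos: [0.5636, 0.0226, 0.061]
tool_rot: [-36.1, 89.9, -115.4]
contact_force: [-2.6, -3.1, 8.0]
grip_width: -0.0001
```

servo_tool --plan '[{"x": 0, "y": 0, "z": -1, "wx": 0, "wy": 0, "wz": 0, "jaw": 0}, {"x": 0, "y": 0, "z": -1, "wx": 0, "wy": 0, "wz": 0, "jaw": 0}, {"x": 0, "y": 0, "z": 0, "wx": 0, "wy": 0, "wz": 0, "jaw": 0}]'

```text
time_s: 12.52
tool_pos: [0.5639, 0.0236, 0.0612]
tool_rot: [8.1, 89.9, -71.2]
contact_force: [-1.6, -5.0, 7.6]
grip_width: 0.0002
```

servo_tool --plan '[{"x": 0, "y": 0, "z": -1, "wx": 0, "wy": 0, "wz": 0, "jaw": 0}, {"x": 0, "y": 0, "z": -1, "wx": 0, "wy": 0, "wz": 0, "jaw": 0}, {"x": 0, "y": 0, "z": 0, "wx": 0, "wy": 0, "wz": 0, "jaw": 0}]'

```text
time_s: 12.9
tool_pos: [0.5641, 0.0256, 0.0614]
tool_rot: [29.8, 89.8, -49.5]
contact_force: [-1.3, -5.0, 7.8]
grip_width: -0.0004
```

servo_tool --plan '[{"x": 0.3, "y": 0, "z": -1, "wx": 0, "wy": 0, "wz": 0, "jaw": 0}, {"x": 0, "y": 0, "z": -1, "wx": 0, "wy": 0, "wz": 0, "jaw": 0}, {"x": 0, "y": 0, "z": 0, "wx": 0, "wy": 0, "wz": 0, "jaw": 0}]'

```text
time_s: 13.28
tool_pos: [0.5641, 0.0275, 0.0612]
tool_rot: [38.6, 89.8, -40.7]
contact_force: [-0.1, -4.7, 8.0]
grip_width: 0.0001
```

```bash
python3 w.py scene s3; python3 -c "
import cv2;a=cv2.imread('pics/s3.png');cv2.imwrite('pics/s3c.png',cv2.resize(a[135:255,200:360],(800,600),interpolation=cv2.INTER_CUBIC))"
```

```text
13.275 [0.56411277 0.02750066 0.06116621] [ 38.59483633  89.79071684 -40.69845507] [-0.09151806 -4.70705257  8.02310423] 0.000127444076707926
rot err [-0.44  0.16 -0.13]
to TCP above spot (6 mm ahead of centre, tips 28 above) mm [-34.5  -1.  114.9]
```

View pics/s3c.png

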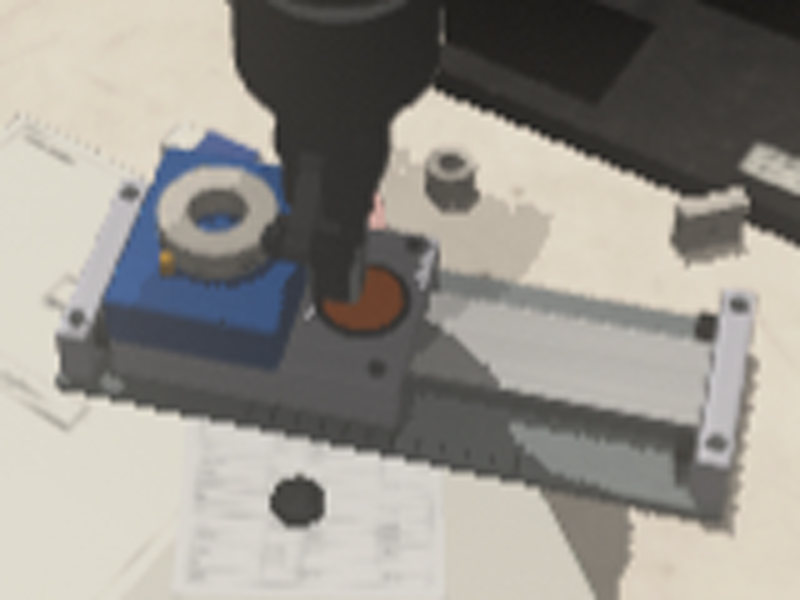

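The carriage has reached the end block. The fingertips are now sliding on the button at about 5 N, so I'll nudge forward to the step face to confirm it is fully home.

servo_tool --plan '[{"x": 0, "y": 0, "z": -1, "wx": 0, "wy": 0, "wz": 0, "jaw": 0}, {"x": 0, "y": 0, "z": -1, "wx": 0, "wy": 0, "wz": 0, "jaw": 0}, {"x": 0, "y": 0, "z": 0, "wx": 0, "wy": 0, "wz": 0, "jaw": 0}]'

```text
time_s: 13.7
tool_pos: [0.564, 0.0295, 0.0613]
tool_rot: [44.2, 89.8, -35.1]
contact_force: [-0.5, -4.8, 7.7]
grip_width: -0.0001
```

servo_tool --plan '[{"x": 0, "y": 0, "z": -1, "wx": 0, "wy": 0, "wz": 0, "jaw": 0}, {"x": 0, "y": 0, "z": -0.5, "wx": 0, "wy": 0, "wz": 0, "jaw": 0}, {"x": 0, "y": 0, "z": 0, "wx": 0, "wy": 0, "wz": 0, "jaw": 0}]'

```text
time_s: 14.08
tool_pos: [0.5639, 0.0298, 0.0613]
tool_rot: [35.6, 89.7, -43.7]
contact_force: [0.7, -8.9, 7.6]
grip_width: -0.0001
```

The force rose to 9 N and motion stopped, so the carriage is hard against the stop. I'll lift straight up.

servo_tool --plan '[{"x": -2, "y": 0, "z": 0, "wx": 0, "wy": 0, "wz": 0, "jaw": 0}, {"x": -3, "y": 0, "z": 0, "wx": 0, "wy": 0, "wz": 0, "jaw": 0}, {"x": -4, "y": 0, "z": 0, "wx": 0, "wy": 0, "wz": 0, "jaw": 0}, {"x": -4, "y": 0, "z": 0, "wx": 0, "wy": 0, "wz": 0, "jaw": 0}, {"x": -5, "y": 0, "z": 2, "wx": 0, "wy": 0, "wz": 0, "jaw": 0}, {"x": -10, "y": 0, "z": 3, "wx": 0, "wy": 0, "wz": 0, "jaw": 0}, {"x": -20, "y": 0, "z": 5, "wx": 0, "wy": 0, "wz": 0, "jaw": 0}, {"x": -25, "y": 0, "z": 5, "wx": 0, "wy": 0, "wz": 0, "jaw": 0}, {"x": -25, "y": 0, "z": 5, "wx": 0, "wy": 0, "wz": 0, "jaw": 0}, {"x": -20, "y": 0, "z": 0, "wx": 0, "wy": 0, "wz": 0, "jaw": 0}, {"x": 0, "y": 0, "z": 0, "wx": 0, "wy": 0, "wz": 0, "jaw": 0}, {"x": 0, "y": 0, "z": 0, "wx": 0, "wy": 0, "wz": 0, "jaw": 0}]'

```text
time_s: 15.58
tool_pos: [0.5657, 0.0142, 0.1778]
tool_rot: [-134.5, 90.0, 146.4]
contact_force: [-0.6, 0.9, 0.2]
grip_width: -0.0003
```

```bash
cat > f.py <<'E'
from h import *
s,p,M=pose();print(s["time_s"],p,s["contact_force"])
im=vision.snapshot("wrist");T=np.eye(4);T[:3,:3]=M;T[:3,3]=p;T=T@vision.camera_info("wrist")["hand_eye"]
c=vision.camera_info("wrist")
for a,b in orange("wrist",im):
    if a[4]>100:
        q=cv2.undistortPoints(b.reshape(1,1,2),K(c),c["dist"])[0,0];d=T[:3,:3]@np.array([q[0],-q[1],-1]);P=T[:3,3]+d*(.046-T[2,3])/d[2]
        print(a,"travel",(P-[.5872,-.0906,.046])@SY)
w=cv2.resize(im[:,:,::-1],(400,300));a=vision.snapshot("scene")[:,:,::-1][155:255,200:360]
cv2.imwrite("pics/fin.png",cv2.hconcat([w,cv2.resize(a,(400,300),interpolation=cv2.INTER_CUBIC)]))
E
python3 f.py
```

```text
15.575 [0.56569917 0.01415663 0.1777836 ] [-0.58932216  0.86250727  0.20311771]
[ 235  170   39   37 1120] travel 0.11006241947285204
```

View pics/fin.png

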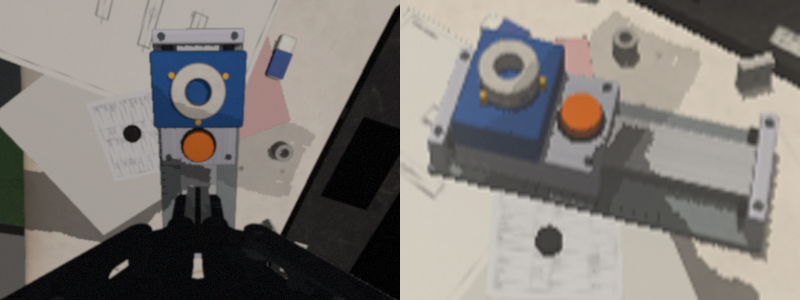

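The carriage is at the stop, with a measured travel of 110 mm. The button is up, the arm is clear, and the bystanders are in place. Handing in.

```bash
python3 -c "
from rig import robot;print(robot.sign_off())"
```

```text
the job is handed in; nothing more can be done
None
```

The carriage is against its end stop with the lock button up, and the job is handed in, at about 15.6 s of the 35 s allowed. No verdict was reported.

- **Press and push:** I pressed the button about 6.6 mm down with the shut fingertips, at about 8 N. I kept it held while pushing the carriage along the rail. At the end stop the fingertips slid forward on the button to the step face. There the push rose to about 9 N and motion stopped, so the carriage was fully home. I then lifted straight up.
- **Last checks:** The wrist camera put the button's travel at 110.1 mm, with a calibration good to about 2 mm. The last picture shows the button up and proud of the deck. The small things looked unmoved by eye in the pictures; I did not measure them. The gripper was clear by roughly 80 mm, and the wrist force was only noise, about 1 N.
- **Faults and disagreements:**
  - My first three move calls were refused because the rows lacked keys; nothing moved.
  - One descent went 20 mm further than I intended, which still left the tips about 9 mm above the button.
  - The button position from the wrist camera differed by about 2 mm from the slide fit, which had no effect.

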